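# Draw the reel tray out with the pull hook

## Task

The tray of thread reels stands too deep in its covered bay to be reached by hand, and the pull hook has been put away handle first in the low bay, so draw it out by its end, lay it down and take it again by the handle. With the hook's leg in the tray's ring, slide the tray along the board until no part of it is under its roof, keeping both reels standing in it and never touching it with the gripper. Then unhook and lay the hook on the board clear of the tray, leaving everything else in its place.

Things in the scene. Friction and masses are not known exactly. Their poses are not given: they have to be found in the camera images.
- pull_hook: Pull hook, 0.12 kg, loose, standing stably leg down on its flat underside, also when slid or turned on the board. Wooden handle 80 (x -40 to 40) x 24 wide x 34 mm high; origin at the centre of the handle's underside, near the centre of mass; x points from handle to hook, z up. It starts in the hook bay, handle inside, leg's axis 42 to 50 mm out of the mouth.
- hook_tip (a point): Lower end of the hook's 9 mm thick upright leg: 140 mm ahead of the hook's origin, level with its underside.
- reel_tray: Green open tray, 76 (x) x 114 (y) x 26 mm high, walls 4 mm, two pockets side by side, 0.3 kg, loose, standing on the board in the tray bay. Origin at the centre of its underside, x points into the bay, away from the ring, z up.
- pull_ring (a point): Centre of the tray's closed brass ring, which lies level in front of the tray: inner diameter 24 mm, wire 5 mm thick, 55 mm from the tray's origin along its -x, 20 mm above the board (top of wire 22.5 mm). It is fixed to the tray, and open above and below. At the start it is 45 to 63 mm behind the mouth of the bay.
- reel_red: Red thread reel, 35 mm wide, 44 mm high, upright in one pocket of the tray. Origin at the centre of its underside, z is its axis.
- reel_natural: Natural-coloured thread reel, like the red one, in the other pocket.
- tray_bay: Fixed taller bay over the tray: plywood sides and back, clear roof, no floor. 170 deep (x) x 146 wide x 103 mm high outside, opening 126 wide x 95 mm high. Origin at the centre of its underside; x points inward, the mouth is at x = -85 mm. The two bays may stand either way round, left and right.
- tray_bay_mouth (a point): Middle of the tray bay's mouth, on the board; axes as the bay.
- hook_bay: Fixed low bay that stores the hook: same make, 170 deep x 80 wide x 52 mm high outside, opening 60 wide x 46 mm high. Origin at the centre of its underside; x points inward, the mouth is at x = -85 mm.
- hook_bay_mouth (a point): Middle of the hook bay's mouth, on the board; axes as the bay.
- glue_bottle: White glue bottle, 53 mm wide, 155 mm high, standing between the two bays; bystander. Origin at the centre of its underside.
- beeswax: Yellow beeswax block 38 x 52 x 18 mm, left of the work; bystander. Origin at the centre of its underside.
- masking_tape: Roll of masking tape, 88 mm across, 24 mm high, lying right of the work; bystander. Origin at the centre of its underside.
- hook_shank (a point): Point on the axis of the hook's straight round steel shank (9 mm thick, 28.5 mm above the underside), 116 mm ahead of the hook's origin; at the start only this end of the shank is outside the bay. At 128 mm the shank bends down into the leg. Axes as the hook's.
- bench_board: Fixed light wooden board 500 (x) x 620 (y) x 40 mm lying on the table; its top (z = 40 mm) carries both bays, tray, hook and glue bottle and is the surface to slide on. Origin at the centre of its underside.

How it is judged:
On the way, in this order (a step that is already met when the one before it is completed fails the run):
1. the pull hook is out of its bay (x of pull_hook in the frame of hook_bay_mouth below -0.035 m), for 0.1 s.
2. the hook's leg is down through the ring while the tray is still in its bay (horizontal distance between hook_tip and pull_ring below 0.013 m and z of hook_tip in the frame of pull_ring below -0.004 m and x of reel_tray in the frame of tray_bay_mouth above 0.06 m), for 0.1 s.
3. the tray is half out, with the leg still in the ring (horizontal distance between hook_tip and pull_ring below 0.013 m and z of hook_tip in the frame of pull_ring below -0.004 m and x of reel_tray in the frame of tray_bay_mouth below 0 m), for 0.1 s.
At the end, for the whole second after the job is handed in: Tray flat on the board, its origin 37 mm or more before its bay's mouth, both reels upright in it (0.15 rad); hook at rest on board or table (origin and leg end below z = 60 mm), not touching the tray, leg end over 30 mm from the ring's centre (x of reel_tray in the frame of tray_bay_mouth below -0.037 m and height (world z) of reel_tray below 0.044 m and angle between reel_tray's own z axis and vertical below 0.05 rad and linear speed of each of reel_tray, pull_hook below 0.01 m/s and angle between each of reel_red, reel_natural's own z axis and vertical below 0.15 rad and horizontal distance between each of reel_red, reel_natural and reel_tray below 0.045 m and height (world z) of each of reel_red, reel_natural below 0.052 m and height (world z) of each of pull_hook, hook_tip below 0.06 m and horizontal distance between hook_tip and pull_ring above 0.03 m and contact force between pull_hook and reel_tray below 0.05 N).
It fails at once if the gripper or arm touches the tray (contact force between any of the fingers, the arm and reel_tray above 0.5 N).
It fails at once if the tray is lifted off the board (height (world z) of reel_tray above 0.055 m).
It fails at once if a reel falls over (angle between any of reel_red, reel_natural's own z axis and vertical above 0.6 rad).
It fails at once if a bystander is pushed out of place (more than 20 mm) (distance of any of glue_bottle, beeswax, masking_tape from where it was at the start of the episode above 0.02 m).
It also fails if it takes over 62 s, if anything falls off the work surface, if the arm or the gripper's body presses on something with over 40 N, if the wrist force passes 120 N, or if a joint passes its speed limit or range.

## Robot

A 7-joint arm with a two-finger parallel gripper is mounted at the origin on a cart in front of the work surface, level with it; the furniture and walls round the work are solid. World frame = base frame: x ahead of the robot, y to its left, z up, the work surface at z = 0. Lengths are in m, angles in rad, forces in N, time in s.
With the tool pointing down it reaches from about 0.425 to 0.875 m from the base axis. Payload 8.4 kg.
Tool frame: the origin (TCP) lies between the finger pads; the fingertips stand 17 mm ahead of it and the grasp point (between the pads) lies 2 mm behind it (robot.tip_reach is the distance from the TCP to the fingertips, in m); x points along the fingers, y is the direction in which the jaws open and shut, and the axes are right-handed (so a half turn about x gives the same grasp; the last joint's range is limited). The gripper opens to 85 mm and grips with 20 to 120 N. Pads are 22 mm wide; open, the fingers measure 114 mm over their backs; the gripper's body (76 mm by 85 mm) begins 54 mm behind the grasp point. The pads swing forward as they close: fully open they stand 13 mm farther back than shut.
Start: joints at [1.007, 0.333, 0.04, 1.465, -0.013, 1.343, -0.059], TCP at [0.291, -0.581, 0.248] pointing down, gripper open.
Joint ranges: [-2.58, 2.58], [-0.38, 2.09], [-1.3, 1.39], [0.25, 2.4], [-1.5, 4.64], [0.08, 2.09], [-2.65, 2.65]. Speed limits (rad/s): [2.22, 2.22, 2.79, 2.79, 3.14, 3.14, 3.14].

## Interface

Orientations are given as a rotation vector (axis times angle).
In Python, from rig import robot gives the robot as it stands. The module is installed in compiled form; this text tells all that it offers.
- The arm moves only by the shell command python3 -m handwheel 'ROWS' [OPENING] [FORCE]. ROWS is JSON, a list of rows, each a list of 4 numbers: the shift along the tool's x, y, z in cm, then the turn about the tool's x in rad. In form: [[x, y, z, turn], ...]. A call has 1 to 8 rows; each row shifts and turns the commanded pose from where the row before left it, along the tool's axes as they then stand; what a row does not reach is not made up. A row lasts 1/10 s, in which the tool goes at most 50 mm and 8.59 degrees, less where a joint would pass 70% of its speed; a pose out of reach is approached as far as the arm can. A call is refused whole if a number of a shift passes 5 or a number of a turn 0.15, either way. A call with a gripper value outside its range is refused whole. OPENING is the opening, from 0 (shut) to 1 (fully open), set as the call begins (- or left out, the last holds). The fingers move at their own pace and stop on an object; FORCE is the grip in N (left out, the last holds). Time passes only in rows, so rows that do not move let the fingers close. It gives the time, the measured TCP pose, the force and the opening at its end, in the units of the state.
- robot.read_state(): the state, without advancing time (a new reading comes with each control period).
- robot.snapshot(name): name is "side" or "top"; returns the picture (480x640x3 uint8, red, green, blue); there is no depth.
- robot.camera_info(name): a dict with "mtx" (3x3 intrinsics, pixels), "view" (4x4, takes a point from world to camera coordinates). Camera axes: x right, y down, z forward; pixel columns grow to the right and rows downward; lengths in m; the calibration is good to about 2 mm. A picture is of the moment at which its call begins. camera_info takes no time and is no camera call.
- robot.hand_in(): hands the job in, once; it reports no verdict.
Trained networks look in the newest picture that a camera, given by its name, has taken for a name from the list of things; names that differ only in an ending like _2 or _b are one class to them, and where a whole thing is asked for, a point or a joint stands for the part that bears it (a point fixed in the world has none). Each returns a list of dicts, best first, with "p" (0 to 1); they miss things now and then, are a little off and sometimes report something else, mostly with a low value. They report only what shows in the picture. A call takes as long as a camera call.
- robot.regions_of(camera, thing): "pixels" (480x640 bool, what is visible of it) and "centre" ([row, column] in pixels, amid what is visible of it).
The state is a dict: "t": time; "joint_positions": joint angles; "qvel": joint speeds; "joint_efforts": joint torques, N m; "tool_pos": TCP position; "orientation": TCP orientation; "wrist_force": force on the tool from outside, world axes, zero at the start; "moment": the same for the moment, N m; "finger_gap": opening from 0.0 (shut) to 1.0 (fully open).
Only numpy, scipy, OpenCV 4.12 (cv2) and the standard library are available. Lean on these libraries where they do the work, as an engineer would, in place of code of your own. Each camera call takes 0.05 s, during which the arm holds its last target. There are 200 camera calls.

## Working session

There is one attempt and no reset: what is moved stays moved. The work goes in short steps, Python scripts to look and compute and a shell command to move; the robot and the scene stay as the last step left them, time stands still between calls to the robot, and variables do not carry over. Pictures are saved under pics/ and viewed, about 8 in all and at most 12, crops included, and the job is handed in when it is done.

```bash
mkdir -p pics; python3 - <<'E'
from rig import robot
import cv2,numpy as np
s=robot.read_state(); print({k:np.round(v,3).tolist() for k,v in s.items()})
for n in("side","top"):
    im=robot.snapshot(n); cv2.imwrite(f"pics/{n}0.png",im[:,:,::-1])
    c=robot.camera_info(n); V=np.array(c["view"]); print(n,np.round(c["mtx"],1).tolist(),np.round(V,3).tolist(),"campos",np.round(-V[:3,:3].T@V[:3,3],3))
    for t in["pull_hook","reel_tray","pull_ring","reel_red","reel_natural","tray_bay","hook_bay","glue_bottle","beeswax","masking_tape","hook_shank"]:
        r=robot.regions_of(n,t)
        print(t,[(round(q["p"],2),np.round(q["centre"]).tolist(),int(q["pixels"].sum())) for q in r[:2]])
E
```

```text
{'t': 0.0, 'joint_positions': [1.007, 0.334, 0.04, 1.466, -0.013, 1.343, -0.058], 'qvel': [-0.001, 0.0, -0.0, 0.0, -0.002, -0.0, -0.0], 'joint_efforts': [-0.001, -65.856, 1.365, -40.555, 0.017, 0.013, -0.0], 'tool_pos': [0.291, -0.581, 0.247], 'orientation': [1.963, 0.466, -1.964], 'wrist_force': [-0.0, 1.763, -0.147], 'moment': [0.048, -0.032, 0.032], 'finger_gap': 1.001}
side [[471.9, 0.0, 317.8], [0.0, 471.9, 242.2], [0.0, 0.0, 1.0]] [[-0.966, -0.258, 0.021, 0.637], [-0.111, 0.339, -0.934, 0.133], [0.234, -0.905, -0.356, 0.996], [0.0, 0.0, 0.0, 1.0]] campos [0.397 1.021 0.466]
pull_hook [(0.68, [267.0, 309.0], 158)]
reel_tray []
pull_ring []
reel_red []
reel_natural []
tray_bay [(0.87, [207.0, 311.0], 3166), (0.52, [264.0, 253.0], 3082)]
hook_bay [(0.66, [262.0, 257.0], 2993), (0.52, [223.0, 271.0], 1035)]
glue_bottle [(0.59, [222.0, 271.0], 1040)]
beeswax [(0.57, [366.0, 318.0], 638)]
masking_tape [(0.77, [216.0, 401.0], 149)]
hook_shank [(0.65, [271.0, 307.0], 165)]
top [[469.2, 0.0, 327.3], [0.0, 469.2, 235.8], [0.0, 0.0, 1.0]] [[0.013, -1.0, 0.01, -0.01], [-0.99, -0.014, -0.138, 0.646], [0.138, -0.009, -0.99, 1.021], [0.0, 0.0, 0.0, 1.0]] campos [0.499 0.008 1.1  ]
pull_hook [(0.68, [230.0, 258.0], 94), (0.68, [297.0, 512.0], 459)]
reel_tray []
pull_ring []
reel_red []
reel_natural []
tray_bay [(0.93, [193.0, 406.0], 5823), (0.34, [184.0, 256.0], 2955)]
hook_bay [(0.81, [185.0, 256.0], 2933)]
glue_bottle [(0.77, [173.0, 327.0], 685)]
beeswax [(0.81, [277.0, 156.0], 397)]
masking_tape [(0.87, [306.0, 511.0], 531)]
hook_shank []
```

View pics/top0.png

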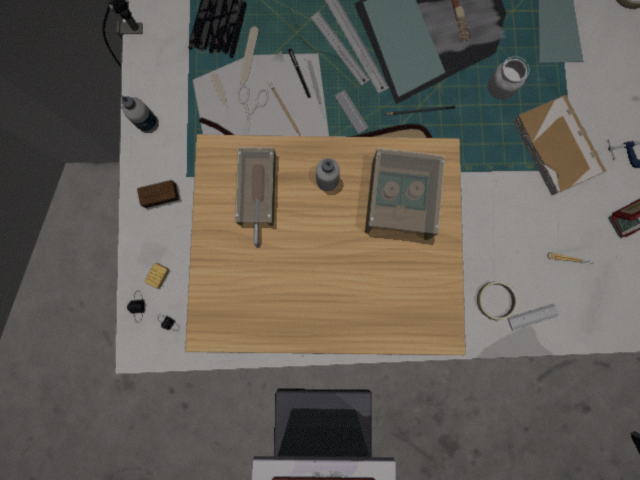

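View pics/side0.png

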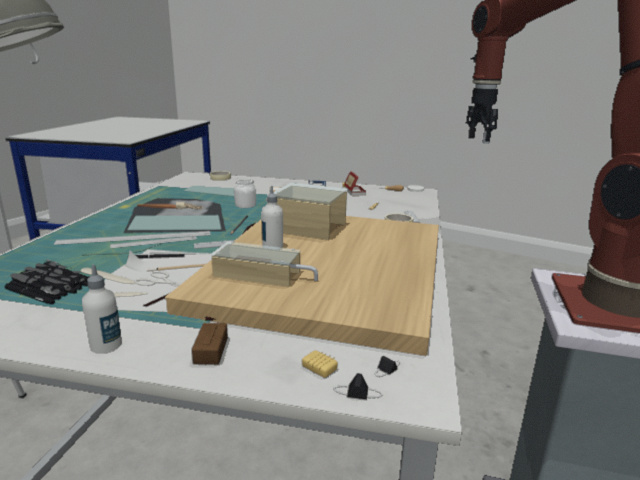

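The top view shows the hook bay on the left (cols 236–275, rows 149–225) with the leg end near (257,244). The tray bay is on the right (cols 368–444), and tray and reels show through its clear roof at about (403,190).

```bash
cat >h.py <<'E'
from rig import robot
import cv2,numpy as np
def cam(n):
    c=robot.camera_info(n); return np.array(c["mtx"]),np.array(c["view"])
def plane(n,u,v,z):  # pixel col,row -> world point on z
    K,V=cam(n); d=V[:3,:3].T@np.linalg.inv(K)@[u,v,1]; o=-V[:3,:3].T@V[:3,3]
    return o+d*(z-o[2])/d[2]
def proj(n,P):
    K,V=cam(n); q=K@(V[:3,:3]@np.asarray(P)+V[:3,3]); return q[:2]/q[2]
def crop(n,im,c0,c1,r0,r1,k,name,marks=[]):
    a=cv2.resize(im[r0:r1,c0:c1,::-1],None,fx=k,fy=k,interpolation=cv2.INTER_CUBIC)
    for P in marks:
        u,v=proj(n,P); cv2.circle(a,(int((u-c0+.5)*k),int((v-r0+.5)*k)),2,(0,0,255),-1)
    cv2.imwrite(f"pics/{name}.png",a)
E
python3 - <<'E'
from h import *
im=robot.snapshot("top")
crop("top",im,228,453,140,260,3.5,"t1")
for n,u,v,z in[("hookend",257,244,.0685),("handle",258,185,.074),("board TL",196,137,.04),("board BR",465,353,.04),("glue",328,175,.04)]: print(n,np.round(plane("top",u,v,z),3))
E
```

```text
hookend [0.622 0.155 0.068]
handle [0.754 0.156 0.074]
board TL [0.876 0.31  0.04 ]
board BR [ 0.389 -0.309  0.04 ]
glue [ 0.789 -0.001  0.04 ]
```

View pics/t1.png

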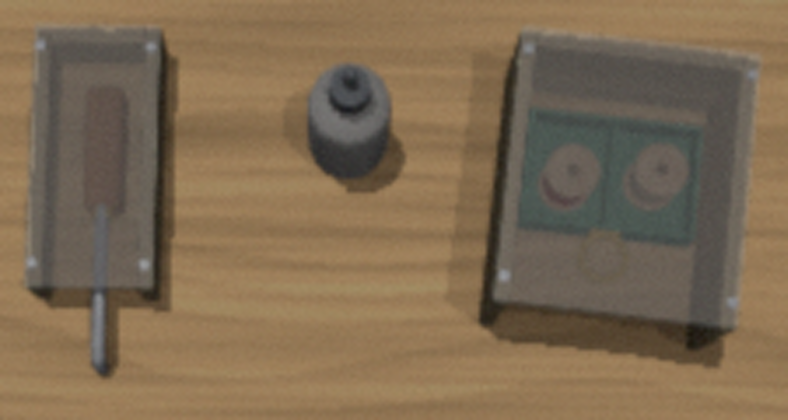

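The crop shows these points:

| Thing | Crop pixels |
|---|---|
| Hook-bay roof, front edge | (28,288)–(155,290) |
| Shank end | (103,370) |
| Handle | rows 87–213 |
| Tray-bay roof, front edge | (492,300)–(735,328) |
| Tray corners | (535,112), (703,128), (690,243), (522,228) |
| Ring | (604,256) |

```bash
python3 - <<'E'
from h import *
from scipy.spatial.transform import Rotation as R
def w(x,y,z): return plane("top",x/3.5+228-.5,y/3.5+140-.5,z)[:2]
def rep(name,pts,z):
    P=np.array([w(*p,z) for p in pts]); print(name,np.round(P,3).tolist()); return P
def bay(name,pts,z):
    FL,FR,BL,BR=rep(name,pts,z); ax=(BL+BR-FL-FR)/2; lat=FL-FR
    print(" sizes",np.linalg.norm(ax),np.linalg.norm(lat),"mouth",(FL+FR)/2,"yaw axis",np.degrees(np.arctan2(ax[1],ax[0])),"yaw lat",np.degrees(np.arctan2(-lat[0],lat[1])))
bay("hookbay",[(28,288),(155,290),(38,28),(163,32)],.092)
bay("traybay",[(492,300),(735,328),(522,32),(758,60)],.143)
bay("tray",[(522,228),(690,243),(535,112),(703,128)],.066)
rep("hook handleback,front",[(105,87),(105,213)],.074); rep("shank",[(101,212),(100,290),(103,372)],.0685)
rep("ring",[(604,256)],.06); rep("glue top",[(349,88)],.195)
s=robot.read_state(); print(R.from_rotvec(s["orientation"]).as_matrix().round(3))
E
```

```text
hookbay [[0.667, 0.2], [0.667, 0.121], [0.835, 0.2], [0.833, 0.121]]
 sizes 0.16687102148225544 0.07882675680688113 mouth [0.66720081 0.1601766 ] yaw axis 0.02819360435032802 yaw lat -0.06730223227108034
traybay [[0.656, -0.084], [0.641, -0.228], [0.82, -0.102], [0.805, -0.245]]
 sizes 0.1651356492616158 0.14436643918495792 mouth [ 0.64827452 -0.1558007 ] yaw axis -6.1034179800601995 yaw lat -5.816415998794866
tray [[0.715, -0.111], [0.707, -0.219], [0.792, -0.119], [0.783, -0.228]]
 sizes 0.0770258539239379 0.10833564748518493 mouth [ 0.71126711 -0.16467074] yaw axis -6.787237749292831 yaw lat -4.329352523249769
hook handleback,front [[0.802, 0.159], [0.719, 0.156]]
shank [[0.721, 0.159], [0.671, 0.158], [0.618, 0.155]]
ring [[0.699, -0.164]]
glue top [[0.768, 0.003]]
[[-0.     0.448 -0.894]
 [ 0.    -0.894 -0.448]
 [-1.    -0.     0.   ]]
```

```bash
python3 -m handwheel '[[0,-2,-1,0.15],[0,-2,-1,0.15],[0,-2,-1,0.143],[0,-3.5,-1.7,0],[0,-3.5,-1.7,0],[0,-3.5,-1.7,0],[0,-3.5,-1.7,0],[0,-3.5,-1.7,0]]' 1 40
python3 -m handwheel '[[0,-3.5,-1.7,0],[0,-3.5,-1.7,0],[0,-3.5,-1.7,0],[0,-3.5,-1.7,0],[0,-3.5,-1.7,0],[0,-3.5,-1.7,0],[0,-3.5,-1.7,0],[0,-3.5,-1.7,0]]'
python3 -m handwheel '[[0,-3.5,-1.7,0],[0,-3.5,-1.7,0],[0,-3.5,-1.7,0],[0,-2,-1,0],[0,0,0,0]]'
```

```text
t: 2.05
tool_pos: [0.3828, -0.3369, 0.2486]
orientation: [2.211, 0.024, -2.21]
wrist_force: [0.6, -0.1, 0.0]
finger_gap: 0.996
t: 2.85
tool_pos: [0.5127, -0.054, 0.2487]
orientation: [2.211, 0.024, -2.21]
wrist_force: [0.3, -0.5, 0.8]
finger_gap: 0.998
t: 3.35
tool_pos: [0.5709, 0.0749, 0.2482]
orientation: [2.209, 0.032, -2.209]
wrist_force: [-0.0, 0.5, -0.0]
finger_gap: 1.001
```

```bash
python3 -m handwheel '[[0,-3.9,-3.7,0],[0,-4,-3.7,0],[4,0,0,0],[4,0,0,0],[0,0,0,0]]'
python3 - <<'E'
from h import *
im=robot.snapshot("top")
crop("top",im,200,330,140,280,4,"t2",[(.6465,.1562,.0685)])
for n in("top","side"):
    if n=="side": robot.snapshot(n)
    for t in("hook_shank","hook_bay"):
        print(n,t,[(round(q["p"],2),np.round(q["centre"]).tolist()) for q in robot.regions_of(n,t)[:2]])
print(proj("side",(.6225,.155,.0685)),proj("side",(.667,.157,.0685)))
E
```

```text
t: 3.85
tool_pos: [0.6343, 0.1432, 0.1624]
orientation: [2.199, 0.021, -2.22]
wrist_force: [-1.4, -1.2, -0.4]
finger_gap: 1.003
top hook_shank []
top hook_bay [(0.77, [164.0, 265.0]), (0.42, [192.0, 404.0])]
side hook_shank [(0.66, [268.0, 308.0]), (0.36, [265.0, 257.0])]
side hook_bay [(0.93, [266.0, 256.0]), (0.28, [214.0, 315.0])]
[316.64930716 267.58136883] [295.84396331 265.31754522]
```

```bash
python3 -m handwheel '[[0,-1.3,-0.9,0],[3,0,0,0],[3,0,0,0],[0,0,0,0],[0,0,0,0]]'
```

```text
t: 4.65
tool_pos: [0.6464, 0.1585, 0.1098]
orientation: [2.212, 0.024, -2.21]
wrist_force: [0.1, 0.5, 0.3]
finger_gap: 0.999
```

```bash
python3 -m handwheel '[[2.2,0.2,0.3,0],[2.1,0,0,0],[0,0,0,0],[0,0,0,0]]'; python3 - <<'E'
from h import *
im=robot.snapshot("side")
crop("side",im,200,380,180,320,4.4,"s2",[(.6225,.1555,.0685),(.643,.156,.0685)])
E
```

```text
t: 5.05
tool_pos: [0.6441, 0.1567, 0.0675]
orientation: [2.213, 0.025, -2.209]
wrist_force: [0.2, 0.3, 0.8]
finger_gap: 1.0
```

View pics/s2.png

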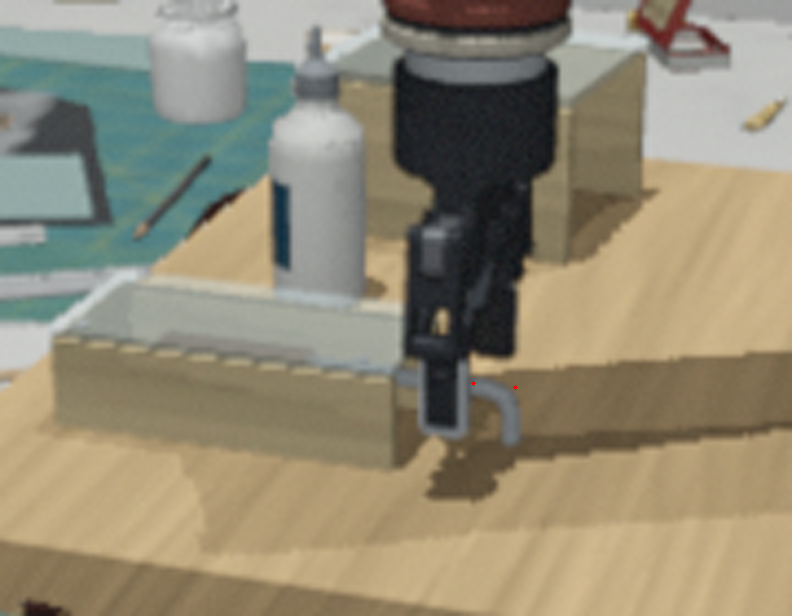

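The fingers straddle the shank between the bay mouth (col ~400) and the bend (col ~515), at about (445,385). I'll close them here.

```bash
python3 -m handwheel '[[0,0,0,0],[0,0,0,0],[0,0,0,0],[0,0,0,0],[0,0,0,0],[0,0,0,0],[0,0,0,0]]' 0 45; python3 -m handwheel '[[0,0,0.5,0],[0,0,1.5,0],[0,0,1.5,0],[0,0,1.5,0],[0,0,0,0]]'
```

```text
t: 5.8
tool_pos: [0.643, 0.1564, 0.0654]
orientation: [2.21, 0.024, -2.211]
wrist_force: [-0.6, 1.2, 1.7]
finger_gap: 0.09
t: 6.3
tool_pos: [0.5913, 0.1556, 0.0654]
orientation: [2.209, 0.025, -2.211]
wrist_force: [-0.4, -0.0, 0.0]
finger_gap: 0.087
```

```bash
python3 -m handwheel '[[0,0,2,0],[0,0,2,0],[0,0,2,0],[0,0,2,0],[0,0,2,0],[0,0,1.5,0],[0,0,0,0],[0,0,0,0]]'; python3 - <<'E'
from h import *
im=robot.snapshot("top")
crop("top",im,200,380,140,340,3,"t3",[(.595,.157,.074)])
print([(round(q["p"],2),np.round(q["centre"]).tolist()) for q in robot.regions_of("top","pull_hook")[:2]])
E
```

```text
t: 7.1
tool_pos: [0.4788, 0.1528, 0.0656]
orientation: [2.211, 0.024, -2.21]
wrist_force: [0.9, 0.7, -0.3]
finger_gap: 0.086
[(0.66, [260.0, 257.0])]
```

View pics/t3.png

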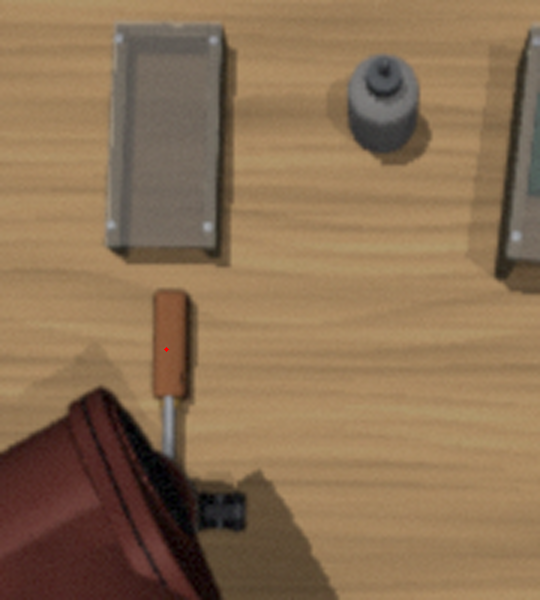

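The hook is wholly out of its bay. The handle spans crop (153–188, 291–397), straight along world x, with its centre at about (171,344).

```bash
python3 - <<'E'
from h import *
print(np.round(robot.read_state()["joint_positions"],3))
def w(x,y,z): return plane("top",x/3+200-.33,y/3+140-.33,z)[:2].round(4)
for p in[(171,291),(170.5,344),(170.5,397),(168,430)]: print(w(*p,.074))
E
python3 -m handwheel '[[0,0,0,0],[0,0,0,0],[0,0,0,0]]' 0.5; python3 -m handwheel '[[-3,0,0,0],[-3,0,0,0],[-2,0,0,0],[0,0,0,0]]' 0.8
```

```text
[ 0.084  0.265 -0.534  1.994  0.168  0.924 -2.086]
[0.6377 0.1551]
[0.5986 0.1542]
[0.5599 0.1528]
[0.536  0.1538]
t: 7.5
tool_pos: [0.4784, 0.1528, 0.0653]
orientation: [2.211, 0.024, -2.211]
wrist_force: [-0.3, -0.1, 0.2]
finger_gap: 0.498
t: 7.9
tool_pos: [0.4798, 0.1535, 0.1482]
orientation: [2.216, 0.025, -2.206]
wrist_force: [0.1, 0.3, -0.2]
finger_gap: 0.796
```

```bash
python3 -m handwheel '[[0,0.2,-3,0],[0,0.1,-3,0],[0,0,-3,0],[0,0,-0.7,0],[2,0,0,0],[2,0,0,0],[0,0,0,0],[0,0,0,0]]' 0.8
```

```text
t: 8.7
tool_pos: [0.5745, 0.152, 0.105]
orientation: [2.209, 0.024, -2.212]
wrist_force: [-0.4, 1.2, 0.2]
finger_gap: 0.796
```

```bash
python3 -m handwheel '[[2.1,-0.1,-0.2,0],[2.1,0,0,0],[0,0,0,0],[0,0,0,0]]'; python3 -m handwheel '[[0,0,0,0],[0,0,0,0],[0,0,0,0],[0,0,0,0],[0,0,0,0],[0,0,0,0]]' 0 80; python3 -m handwheel '[[-2,0,0,0],[-2,0,0,0],[-2,0,0,0],[-2,0,0,0],[0,0,0,0]]'
```

```text
t: 9.1
tool_pos: [0.5774, 0.1532, 0.0644]
orientation: [2.211, 0.024, -2.21]
wrist_force: [0.5, 1.0, 0.9]
finger_gap: 0.801
t: 9.7
tool_pos: [0.5777, 0.1533, 0.0645]
orientation: [2.212, 0.024, -2.209]
wrist_force: [-1.3, -0.4, 6.5]
finger_gap: 0.268
t: 10.2
tool_pos: [0.5785, 0.1536, 0.1462]
orientation: [2.216, 0.025, -2.206]
wrist_force: [0.1, -0.1, -1.0]
finger_gap: 0.269
```

```bash
python3 -m handwheel '[[0,2,0.6,0],[0,4,1.1,0],[0,4,1.1,0],[0,4,1.1,0],[0,4,1.1,0],[0,4,1.1,0],[0,4,1.1,0],[0,2,0.6,0]]'
python3 -m handwheel '[[0,0,0,-0.1],[0,0,0,-0.15],[0,0,0,-0.15],[0,0,0,-0.15],[0,0,0,-0.15],[0,0,0,-0.15],[0,0,0,-0.15],[0,0,0,-0.15]]'
python3 -m handwheel '[[0,0,0,-0.15],[0,0,0,-0.15],[0,0,0,-0.15],[0,0,0,-0.15],[0,0,0,-0.15],[0,0,0,-0.15],[0,0,0,-0.15],[0,0,0,-0.15]]'
python3 -m handwheel '[[0,0,0,-0.15],[0,0,0,-0.15],[0,0,0,-0.15],[0,0,0,-0.15],[0,0,0,-0.05],[0,0,0,0],[0,0,0,0]]'
python3 - <<'E'
from h import *
from scipy.spatial.transform import Rotation as R
s=robot.read_state(); print(R.from_rotvec(s["orientation"]).as_matrix().round(3), np.round(s["joint_positions"],2))
im=robot.snapshot("top")
M=R.from_rotvec(s["orientation"]).as_matrix(); u=M[:,2]; u=u*np.sign(u[0]); p=s["tool_pos"]; print(p,"tip",p+.119*u)
crop("top",im,300,460,140,300,3.75,"t4",[p+.119*u+[0,0,.004],(.648,-.156,.04)])
E
```

```text
t: 11.0
tool_pos: [0.5033, -0.1328, 0.1423]
orientation: [2.21, 0.018, -2.214]
wrist_force: [0.2, -0.1, -0.3]
finger_gap: 0.265
t: 11.8
tool_pos: [0.5047, -0.1286, 0.1423]
orientation: [1.492, 0.998, -1.493]
wrist_force: [0.8, -0.3, -1.9]
finger_gap: 0.272
t: 12.6
tool_pos: [0.5047, -0.1286, 0.1424]
orientation: [0.597, 1.488, -0.597]
wrist_force: [-0.7, -0.3, -0.7]
finger_gap: 0.268
t: 13.3
tool_pos: [0.5049, -0.1287, 0.1428]
orientation: [0.096, 1.569, -0.095]
wrist_force: [-0.4, 0.1, -0.9]
finger_gap: 0.269
[[-0.001  0.122  0.993]
 [ 0.     0.993 -0.122]
 [-1.     0.    -0.001]] [ 0.79  0.23 -0.7   1.88  0.16  1.1   1.48]
[ 0.50487209 -0.12865724  0.14275273] tip [ 0.62299044 -0.14311579  0.14266534]
```

View pics/t4.png

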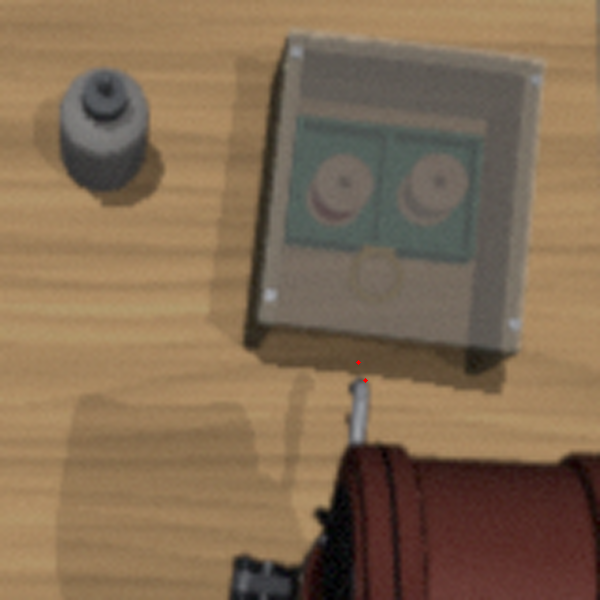

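The leg end shows at (360,382), about 3 mm left of my nominal mark, and the ring at (375,275). I'll lower the hook, shift it sideways, carry the leg in over the ring, and look again.

```bash
python3 -m handwheel '[[2.2,-0.7,0,0],[2.1,-0.7,0,0],[0,0,0,0],[0,0,1.5,0],[0,0,2,0],[0,0,0,0],[0,0,0,0]]'
python3 -m handwheel '[[0,0,1.5,0],[0,0,1.5,0],[0,0,0.9,0],[0,0,0,0],[0,0,0,0]]'
python3 - <<'E'
from h import *
from scipy.spatial.transform import Rotation as R
s=robot.read_state(); M=R.from_rotvec(s["orientation"]).as_matrix(); u=M[:,2]; p=s["tool_pos"]; print(u,"tip",p+.119*u)
im=robot.snapshot("top")
ring=plane("top",399.6,212.7,.06); print(ring)
crop("top",im,360,450,165,265,6,"t5",[p+.119*u+[0,0,.004],ring])
crop("top",im,360,450,165,265,6,"t5raw")
i=cv2.hconcat([cv2.imread("pics/t5raw.png")[:,100:400],cv2.imread("pics/t5.png")[:,100:400]]); cv2.imwrite("pics/t5b.png",i)
E
```

```text
t: 14.05
tool_pos: [0.5386, -0.1462, 0.1009]
orientation: [0.094, 1.568, -0.094]
wrist_force: [0.5, 0.7, -0.8]
finger_gap: 0.266
t: 14.55
tool_pos: [0.5764, -0.1512, 0.1003]
orientation: [0.094, 1.569, -0.094]
wrist_force: [-0.6, -0.5, -0.9]
finger_gap: 0.264
[ 9.92843395e-01 -1.19421513e-01 -7.03789903e-04] tip [ 0.69453874 -0.16536738  0.10021638]
[ 0.69886189 -0.16320454  0.06      ]
```

View pics/t5b.png

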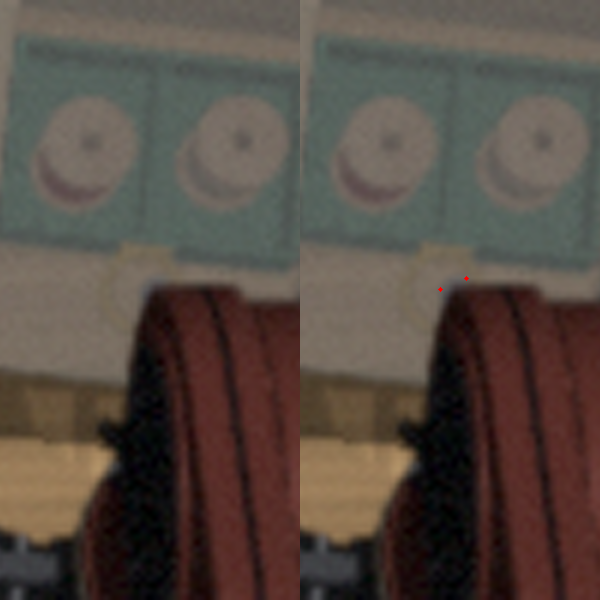

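The arm hides most of the hook. Its end shows at left-panel (153,288), over the ring centred at about (143,288). I'll refine the ring position on the unobstructed first picture.

```bash
python3 - <<'E'
from h import *
im=cv2.imread("pics/top0.png")[:,:,::-1]
# average with t... use single frame, contrast stretch
c0,c1,r0,r1,k=375,425,190,235,8
a=cv2.resize(im[r0:r1,c0:c1],None,fx=k,fy=k,interpolation=cv2.INTER_CUBIC).astype(float)
a=cv2.GaussianBlur(a,(0,0),4); lo,hi=np.percentile(a,[2,98],axis=(0,1)); a=np.clip((a-lo)/(hi-lo)*255,0,255).astype(np.uint8)[:,:,::-1].copy()
b=a.copy(); P0=np.array([.6965,-.163,.06])
for r,col in((.012,(0,0,255)),(.017,(255,0,0))):
    pts=[proj("top",P0+r*np.array([np.cos(t),np.sin(t),0])) for t in np.linspace(0,6.28,40)]
    cv2.polylines(b,[np.int32([((u-c0+.5)*k,(v-r0+.5)*k) for u,v in pts])],True,col,1)
cv2.imwrite("pics/ring.png",cv2.hconcat([a,b]))
g=cv2.cvtColor(np.ascontiguousarray(im),cv2.COLOR_RGB2LAB).astype(float)
def sc(x,y):
    S=[]
    for r in(.0145,.007,.021):
        pts=np.array([proj("top",[x+r*np.cos(t),y+r*np.sin(t),.06]) for t in np.linspace(0.9,5.38+.0,40)+0.0],np.float32)
        S.append(cv2.remap(g[:,:,2].astype(np.float32),pts[:,:1],pts[:,1:],cv2.INTER_LINEAR).mean())
    return S[0]-(S[1]+S[2])/2
best=sorted([(sc(x,y),x,y) for x in np.arange(.684,.710,.001) for y in np.arange(-.172,-.155,.001)],reverse=True)[:6]; print(np.round(best,4))
E
```

```text
Traceback (most recent call last):
  File "h.py", line 9, in proj
    K,V=cam(n); q=K@(V[:3,:3]@np.asarray(P)+V[:3,3]); return q[:2]/q[2]
        ~~~^^^
  File "h.py", line 4, in cam
    c=robot.camera_info(n); return np.array(c["mtx"]),np.array(c["view"])
ValueError: time passes only in moves, steps and waits
```

View pics/ring.png

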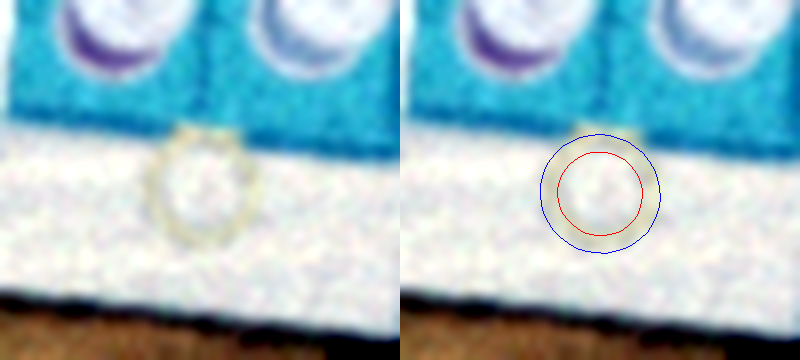

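The ring centre sits at about (.697,-.1635), so the leg needs roughly 6 mm forward and 1.5 mm to the right. I'll make that shift, then lower in small steps while reading the force.

```bash
python3 -m handwheel '[[0,-0.1,0.6,0],[0.5,0,0,0],[0.5,0,0,0],[0,0,0,0],[0,0,0,0]]'
python3 -m handwheel '[[0.4,0,0,0],[0.2,0,0,0],[0.2,0,0,0],[0,0,0,0],[0,0,0,0]]'
```

```text
t: 15.1
tool_pos: [0.5825, -0.153, 0.09]
orientation: [0.094, 1.569, -0.094]
wrist_force: [0.6, 0.1, -0.7]
finger_gap: 0.259
t: 15.6
tool_pos: [0.5828, -0.1531, 0.0823]
orientation: [0.094, 1.569, -0.094]
wrist_force: [0.6, -0.8, -1.7]
finger_gap: 0.271
```

```bash
python3 -m handwheel '[[0.4,0,0,0],[0.4,0,0,0],[0.3,0,0,0],[0,0,0,0],[0,0,0,0]]'
python3 - <<'E'
from h import *
im=robot.snapshot("top")
crop("top",im,360,450,165,265,6,"t6")
s=robot.read_state(); print(s["tool_pos"],s["moment"],s["wrist_force"])
E
```

```text
t: 16.1
tool_pos: [0.5828, -0.1531, 0.0712]
orientation: [0.094, 1.569, -0.094]
wrist_force: [-0.4, 0.4, -1.4]
finger_gap: 0.266
[ 0.58291115 -0.15312692  0.07137329] [-0.00423615  0.07002358  0.04552401] [-0.45742309  0.16788293 -1.88597176]
```

View pics/t6.png

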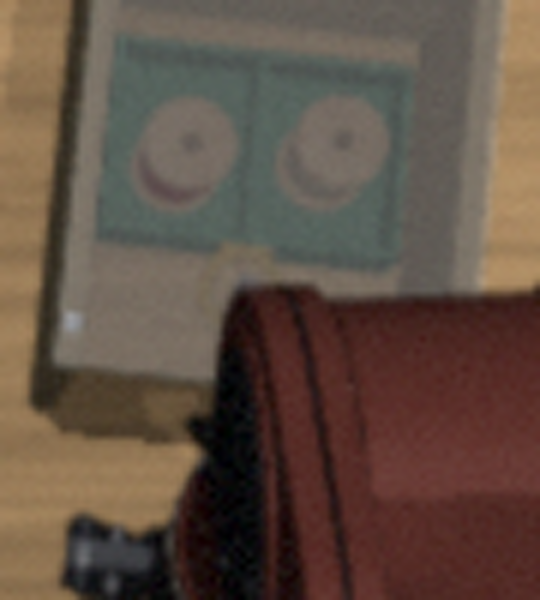

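No upward force, and the leg shows inside the ring at (243,280). I'll pull gently and check that the tray follows.

```bash
python3 -m handwheel '[[0,0,-0.3,0],[0,0,-0.4,0],[0,0,-0.5,0],[0,0,-0.6,0],[0,-0.02,-0.7,0],[0,0,-0.7,0],[0,-0.02,-0.5,0],[0,0,-0.3,0]]'
python3 - <<'E'
from h import *
im=robot.snapshot("top")
r=robot.regions_of("top","reel_tray"); print([(round(q["p"],2),q["centre"]) for q in r[:2]])
crop("top",im,360,450,165,265,6,"t7")
for n in("t6","t7"):
    a=cv2.imread(f"pics/{n}.png"); h=cv2.cvtColor(a,cv2.COLOR_BGR2HSV); m=(h[:,:,0]>65)&(h[:,:,0]<95)&(h[:,:,1]>60); ys,xs=np.nonzero(m); print(n,m.sum(),np.percentile(ys,[2,50]),np.median(xs))
E
```

```text
t: 16.95
tool_pos: [0.5426, -0.1488, 0.0715]
orientation: [0.094, 1.569, -0.094]
wrist_force: [2.2, 0.1, -1.4]
finger_gap: 0.27
[]
t6 1167 [387. 481.] 235.0
t7 478 [518. 570.] 214.0
```

```bash
python3 - <<'E'
import cv2,numpy as np
for n in("t5raw","t6","t7"):
    a=cv2.GaussianBlur(cv2.imread(f"pics/{n}.png"),(0,0),4).astype(int); m=(a[:,:,1]>a[:,:,2]+8)
    ys,xs=np.nonzero(m); print(n,m.sum(),np.percentile(ys,[2,50,98]),np.percentile(xs,[2,50,98]))
E
```

```text
t5raw 26157 [ 63. 173. 251.] [111. 251. 395.]
t6 26454 [ 63. 173. 251.] [111. 250. 394.]
t7 27875 [140. 252. 332.] [104. 245. 389.]
```

The tray followed by about 30 mm with 2 N of pull. I'll keep going.

```bash
python3 -m handwheel '[[0,0,-0.4,0],[0,-0.02,-0.6,0],[0,0,-0.8,0],[0,-0.02,-0.9,0],[0,0,-0.9,0],[0,-0.02,-0.9,0],[0,0,-0.9,0],[0,-0.02,-0.9,0]]'
python3 -m handwheel '[[0,0,-0.9,0],[0,-0.02,-0.9,0],[0,0,-0.9,0],[0,-0.02,-0.9,0],[0,0,-0.9,0],[0,-0.02,-0.8,0],[0,0,-0.6,0],[0,0,-0.3,0]]'
python3 - <<'E'
from h import *
im=robot.snapshot("top")
crop("top",im,330,490,140,300,3.75,"t8")
a=cv2.GaussianBlur(cv2.imread("pics/t8.png"),(0,0),3).astype(int); m=(a[:,:,1]>a[:,:,2]+8)
ys,xs=np.nonzero(m); print(m.sum(),np.percentile(ys,[1,50,99]),np.percentile(xs,[1,50,99]))
E
```

```text
t: 17.85
tool_pos: [0.4796, -0.1419, 0.0713]
orientation: [0.094, 1.569, -0.094]
wrist_force: [2.9, -0.7, -1.4]
finger_gap: 0.268
t: 18.65
tool_pos: [0.4182, -0.1352, 0.0713]
orientation: [0.094, 1.569, -0.094]
wrist_force: [1.5, -0.3, -1.8]
finger_gap: 0.261
30685 [  2. 389. 511.] [154. 325. 597.]
```

View pics/t8.png

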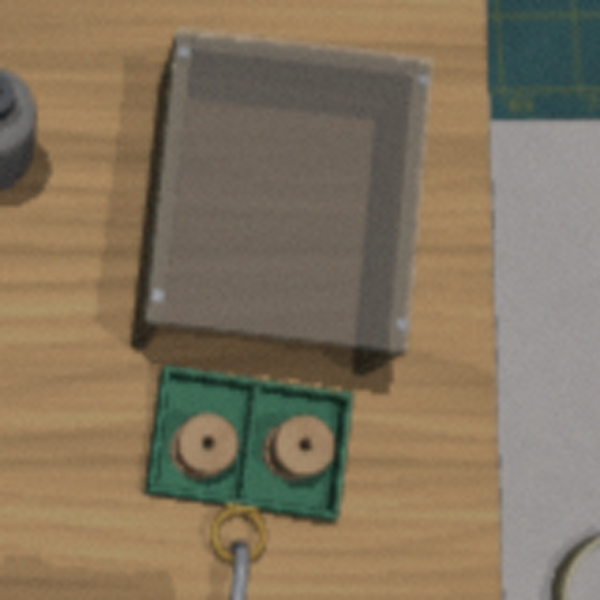

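Tray out, both reels upright; its corners are (165,370), (350,393), (337,520), (147,493), with the leg in the ring at (240,545).

```bash
python3 - <<'E'
from h import *
def w(x,y,z): return plane("top",x/3.75+330-.5,y/3.75+140-.5,z)[:2]
T=np.array([w(*p,.066) for p in[(165,370),(350,393),(337,520),(147,493)]]); print(T.round(3).tolist(),np.linalg.norm(T[0]-T[1]),np.linalg.norm(T[0]-T[3]))
F=np.array([w(*p,.143) for p in[(147,320),(405,353)]]); print(F.round(3).tolist())
m=F.mean(0); u=np.array([.9943,-.106]); print("tray x in mouth",(T.mean(0)-m)@u,"back edge",((T[0]+T[1])/2-m)@u,"ring",w(240,533,.06),"tip",w(240,545,.0685))
print(robot.read_state()["joint_positions"].round(2) if hasattr(robot.read_state()["joint_positions"],"round") else robot.read_state()["joint_positions"])
E
```

```text
[[0.639, -0.104], [0.627, -0.213], [0.552, -0.205], [0.566, -0.093]] 0.110528399205876 0.07388897687126207
[[0.656, -0.085], [0.64, -0.228]]
tray x in mouth -0.05225412087486559 back edge -0.014857645534961302 ring [ 0.54362691 -0.14840905] tip [ 0.53627305 -0.14708335]
[ 0.88  0.15 -0.7   2.12  0.12  0.91  1.56]
```

```bash
python3 -m handwheel '[[0,0,0.3,0],[0,0,0.3,0],[-0.5,0,0,0],[-0.8,0,0,0],[-1,0,0,0],[-1.5,0,0,0],[-2,0,0,0],[0,0,0,0]]'
python3 -m handwheel '[[0,1,0,0],[0,3,0.5,0],[0,3,0.5,0],[0,3,1,0],[0,3,1,0],[0,3,1,0],[0,3,1,0],[0,1,0,0]]'
python3 -m handwheel '[[0,0,0,0],[1,0,0,0],[1,0,0,0],[1,0,0,0],[1,0,0,0],[1,0,0,0],[0,0,0,0],[0,0,0,0]]'
```

```text
t: 19.5
tool_pos: [0.4264, -0.1363, 0.1323]
orientation: [0.092, 1.565, -0.095]
wrist_force: [-0.1, 0.3, -0.5]
finger_gap: 0.267
t: 20.3
tool_pos: [0.4986, 0.0609, 0.1289]
orientation: [0.093, 1.569, -0.089]
wrist_force: [-1.2, 0.7, -0.8]
finger_gap: 0.262
t: 21.1
tool_pos: [0.4982, 0.0568, 0.0791]
orientation: [0.094, 1.569, -0.094]
wrist_force: [0.8, -0.3, -0.5]
finger_gap: 0.263
```

Lower the last 14 mm gently to board contact, then release.

```bash
python3 -m handwheel '[[0.5,0,0,0],[0.4,0,0,0],[0.3,0,0,0],[0.2,0,0,0],[0,0,0,0],[0,0,0,0]]'
```

```text
t: 21.7
tool_pos: [0.4984, 0.0567, 0.0654]
orientation: [0.094, 1.569, -0.094]
wrist_force: [-0.7, 0.6, -1.3]
finger_gap: 0.264
```

```bash
python3 -m handwheel '[[0.1,0,0,0],[0.1,0,0,0],[0,0,0,0],[0,0,0,0]]'; python3 -m handwheel '[[0,0,0,0],[0,0,0,0],[0,0,0,0],[0,0,0,0]]' 0.6;  python3 -m handwheel '[[-1,0,0,0],[-2,0,0,0],[-3,0,0,0],[-4,0,0,0],[-4,0,0,0],[-3,0,0,0],[0,0,0,0]]'; python3 -m handwheel '[[0,3,0,0],[0,4,0,0],[0,4,0,0],[0,4,0,0],[0,4,0,0],[0,4,0,0],[0,0,0,0],[0,0,0,0]]'
python3 - <<'E'
from h import *
im=robot.snapshot("top"); cv2.imwrite("pics/t9.png",cv2.resize(im[120:380,110:530,::-1],None,fx=1.9,fy=1.9,interpolation=cv2.INTER_CUBIC))
for t in["reel_tray","pull_hook","reel_red","glue_bottle","beeswax","masking_tape","hook_shank"]:
    print(t,[(round(q["p"],2),np.round(q["centre"]).tolist()) for q in robot.regions_of("top",t)[:2]])
E
```

```text
t: 22.1
tool_pos: [0.4986, 0.0568, 0.0644]
orientation: [0.094, 1.568, -0.095]
wrist_force: [-5.8, -1.1, 14.2]
finger_gap: 0.274
t: 22.5
tool_pos: [0.4983, 0.0567, 0.0632]
orientation: [0.094, 1.569, -0.094]
wrist_force: [0.3, 0.8, -0.6]
finger_gap: 0.599
t: 23.2
tool_pos: [0.5003, 0.0575, 0.2382]
orientation: [0.094, 1.562, -0.094]
wrist_force: [0.2, 0.6, -0.4]
finger_gap: 0.599
t: 24.0
tool_pos: [0.525, 0.2862, 0.2329]
orientation: [0.092, 1.57, -0.092]
wrist_force: [-0.1, -0.5, -1.1]
finger_gap: 0.598
reel_tray [(0.85, [256.0, 400.0])]
pull_hook [(0.65, [305.0, 300.0])]
reel_red [(0.57, [257.0, 381.0])]
glue_bottle [(0.83, [174.0, 327.0]), (0.54, [304.0, 301.0])]
beeswax [(0.73, [302.0, 303.0])]
masking_tape [(0.92, [311.0, 510.0])]
hook_shank [(0.92, [304.0, 300.0])]
```

View pics/t9.png

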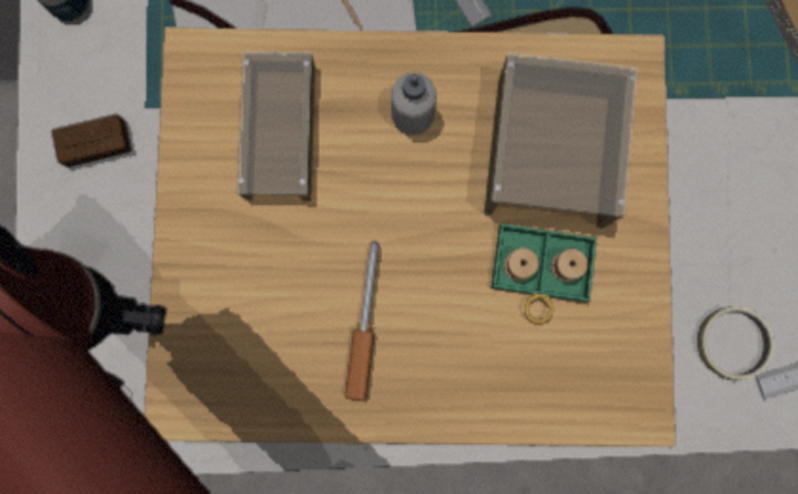

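The tray is fully out with both reels upright. The hook lies flat on the board at (362,320), far from the ring at (538,309), and the bays, bottle and tape are in place. Handing in.

```bash
python3 -c "
from rig import robot
print(robot.hand_in())"
```

```text
the job is handed in; nothing more can be done
None
```

I drew the hook out of its bay by the shank end, laid it down, and took it again by the handle. With its leg in the ring I pulled the tray out at about 2–3 N. I then unhooked and laid the hook flat on the board, roughly 0.2 m from the ring. I handed in at about 24 s; no verdict was reported.

My last checks, taken from the top camera:
- **Tray:** its origin measured about 52 mm before the bay mouth (37 mm needed), taken just before unhooking. In the final picture it still stood clear of the roof.
- **Reels:** both stood upright in their pockets.
- **Hook:** it looked at rest and was well clear of the tray. I did not measure its height separately.
- **Bystanders:** the glue bottle was in place by picture and network. The tape showed a network centre about 5 rows off its first reading, and the arm never went near it. The beeswax was hidden under the raised arm, and its network hit was wrong (it landed on the hook), so I could not confirm it by sight.

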